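# Lock the inspection frame and hold the loupe in focus over the bore

### The job

On the inspection fixture, first turn the red turnbutton all the way across the blue hold-down frame to secure it. Then take the loupe by its handle from its white rest and hold it level in the air with the lens centred over the orange-ringed bore of the part, the lens rim at the same height as the yellow collar on the post. Finish while still holding it there, without the loupe bumping the fixture or the part, and leave the collar, the frame and the other things on the bench where they are.

Things in the scene. Friction and masses are not known exactly. Their poses are not given: they have to be found in the camera images.
- fixture: Fixture fixed to the bench: dark steel base 160 (x) x 190 (y) x 12 mm, part nested in its middle. Origin on the bench under the nest's centre; z up. Turnbutton pivot 70 mm to +y, frame hinge 56 mm to -y; a post (10 mm diameter, top 152 mm above the bench) at x +66, y -40 mm. Its -x side is free of tall things: all but the post and the turnbutton's grip (top 69 mm) is under 40 mm high.
- turnbutton (a joint): Angle (rad) of the red turnbutton about its vertical pivot: 0 with its tongue pointing to the fixture's -x (frame free), growing anticlockwise seen from above, 1.571 at the stop with the tongue to the fixture's -y, across the frame (secured). Starts between 0.1 and 0.45. Light friction (0.05 N m); stays where it is left.
- turnbutton_grip (a point): On the pivot axis, in the turnbutton's upright grip fin, 60 mm above the bench. Fin: 36 mm long (own x; the tongue points to own -x), 10 mm thick (own y), from 39 to 69 mm above the bench. Below it the tongue, 14 mm wide, 6 mm thick, reaches 42 mm from the pivot. The axes turn with the turnbutton.
- frame (a joint): Hinge angle (rad) of the blue hold-down frame, 90 (x) x 104 (y) mm, 6 mm thick, top 32 mm above the bench, with a 50 x 64 mm window over the part. 0 is shut, as at the start; it grows as the frame lifts.
- part: Aluminium plate 70 x 80 x 12 mm lying loose in the nest under the frame, its top 24 mm above the bench. Origin at the centre of its underside.
- spot (a point): Centre of the black bore, ringed in orange (20 mm across), on the part's top face, 24 mm above the bench, seen through the frame's window.
- focal_mark (a point): Centre of the yellow collar (24 mm diameter, 12 mm high) clamped on the post; its height is the focal height, 100 to 140 mm above the bench, different each time. The collar slips on the post if pushed with more than about 8 N; it is to be left alone.
- loupe_rest: White rest fixed to the bench, 190 (x) x 44 (y) x 35 mm high, with supports under the lens (x +30 to +80 mm) and the handle's end (x -90 to -66 mm); between them its floor is only 8 mm high, so that fingers can reach down past both sides of the handle. Origin on the bench under its centre.
- loupe: Loupe lying on its rest, about 120 g. Steel lens rim 64 mm in diameter, 12 mm high, with glass; black handle of 18 x 18 mm section from 45 to 150 mm out along its own -x. Origin at the centre of the rim's underside, 35 mm above the bench at the start; z is the lens axis, up; the handle's underside is flush with the rim's.
- lens (a point): Centre of the lens rim, 6 mm above the loupe's origin.
- loupe_grip (a point): Middle of the handle's section, 78 mm from the lens centre along the loupe's -x and 9 mm above the loupe's origin: the place to pinch the handle across its 18 mm width, from above.
- ring_gauge: Steel ring gauge, 52 mm diameter, 18 mm high, bystander. Origin under its centre.
- plug_gauge: Brass plug gauge, 30 mm diameter, 36 mm high, bystander. Origin under its centre.
- screwdriver: Screwdriver lying near the far edge, bystander.
- pen_mug: Blue cup, 76 mm diameter, 90 mm high, at the left, bystander. Origin under its centre.
- oil_bottle: White bottle with red cap, 56 mm diameter, 150 mm high, at the right, bystander. Origin under its centre.
- v_block: Dark steel V-block, 70 x 50 x 40 mm, at the near right, bystander. Origin under its centre.
- check_weight: Brass weight, 44 mm diameter, 55 mm high, at the near left, bystander. Origin under its centre.
- angle_block: Steel block 35 x 70 x 30 mm near the far edge, bystander. Origin under its centre.
Not all that is in view belongs to the job. What is shaped like the loupe_rest but pink or turquoise is not meant.

How it is judged:
By the outcome, as a careful person would: the job done as asked, in the order asked, and still so for the second after the job is handed in, while the arm keeps its last pose, push and grip.
It also fails if it takes over 58 s, if anything falls off the work surface, if the arm or the gripper's body presses on something with over 40 N, if the wrist force passes 120 N, or if a joint passes its speed limit or range.

### The arm

A 6-joint arm with a two-finger parallel gripper is mounted at the origin on the work surface. World frame = base frame: x ahead of the robot, y to its left, z up, the work surface at z = 0. Lengths are in m, angles in rad, forces in N, time in s.
With the tool pointing down it reaches from about 0.3 to 0.775 m from the base axis. Payload 14.6 kg.
Tool frame: the origin (TCP) lies midway between the tips of the shut fingers; the grasp point (between the pads) lies 19 mm behind it; z points along the fingers, y is the direction in which the jaws open and shut (so a half turn about z gives the same grasp; the last joint's range is limited). The gripper opens to 94 mm and grips with 3 to 60 N. Pads are 16 mm wide; open, the fingers measure 119 mm over their backs; the gripper's body (75 mm by 177 mm) begins 78 mm behind the grasp point.
Start: joints at [1.141, 0.3, 1.521, -0, 1.321, -0.067], TCP at [0.195, 0.514, 0.205] pointing down, gripper open.
Joint ranges: [-3.03, 3.03], [-0.79, 2.21], [0.23, 2.52], [-1.04, 4.18], [0, 3.07], [-2.55, 2.55]. Speed limits (rad/s): [2.22, 2.22, 2.57, 3.14, 3.14, 3.14].

### API

Orientations are given as [roll, pitch, yaw] about the fixed x, y, z axes, in that order (R = Rz(yaw) Ry(pitch) Rx(roll)).
In Python, from station import readout, imaging, job gives the robot as it stands.
- The arm moves only by the tool arm_command, never from a script. Its argument "increments" is a list of rows, each an object with "gripper": the opening, from 0 (shut) to 1 (fully open); "slide": the shift along the world's x, y, z in m, a list of three; "yaw": the turn about the world's z in rad. A call has 1 to 8 rows; each row is the pose to reach, as a shift and turn from the pose commanded when the call began; what a row does not reach only later rows make up. A row lasts 1/8 s, in which the tool goes at most 62.5 mm and 10.7 degrees, less where a joint would pass 70% of its speed; a pose out of reach is approached as far as the arm can. A call with a gripper value outside its range is refused whole. The fingers move at their own pace and stop on an object; "grip_force" is the grip in N (left out, the last holds). Time passes only in rows, so rows that repeat a pose let the fingers close. It gives the time, the measured TCP pose, the force and the opening at its end, in the units of the state.
- readout.get_obs(): the state, without advancing time (a new reading comes with each control period).
- imaging.camera(name): name is "side" or "top" or "wrist"; returns a dict with "color" (420x560x3 uint8, red, green, blue), "mtx" (3x3 intrinsics, pixels), "rvec" (rotation vector, rad) and "tvec" (3), from world to camera coordinates, as OpenCV has them. Camera axes: x right, y down, z forward; pixel columns grow to the right and rows downward; lengths in m; the calibration is good to about 2 mm. A picture is of the moment at which its call begins. There is no depth.
- job.hand_in(): hands the job in, once; it reports no verdict.
The state is a dict: "time_s": time; "qpos": joint angles; "joint_vel": joint speeds; "tau": joint torques, N m; "ee_pos": TCP position; "eef_rot": TCP orientation; "force": force on the tool from outside, world axes, zero at the start; "moment": the same for the moment, N m; "grip_width": finger opening in m.
Only numpy, scipy, OpenCV 4.12 (cv2) and the standard library are available. Lean on these libraries where they do the work, as an engineer would, in place of code of your own. Each camera call takes 0.05 s, during which the arm holds its last target. There are 200 camera calls.

## Working session

There is one attempt and no reset: what is moved stays moved. The work goes in short steps, Python scripts to look and compute and a tool call to move; the robot and the scene stay as the last step left them, time stands still between calls to the robot, and variables do not carry over. Pictures are saved under pics/ and viewed, about 8 in all and at most 12, crops included, and the job is handed in when it is done.

Besides the shell and the picture viewer there is one more tool, called as name([rows], argument=value, ...), one row to a line, values as JSON. arm_command: Moves the arm, as the interface text tells. Its arguments: {"type":"object","properties":{"increments":{"type":"array","items":{"type":"object","properties":{"gripper":{"type":"number"},"slide":{"type":"array","items":{"type":"number"}},"yaw":{"type":"number"}}}},"grip_force":{"type":"number"}},"required":["increments"]}

```bash
ls; mkdir -p pics; cat > h.py <<'E'
import cv2, numpy as np
from station import readout, imaging, job
def cam(n, save=None):
    c=imaging.camera(n)
    if save: cv2.imwrite(f'pics/{save}.png', c['color'][:,:,::-1])
    return c
def P(c):
    R,_=cv2.Rodrigues(np.array(c['rvec'],float)); return R,np.array(c['tvec'],float).ravel(),np.array(c['mtx'],float)
def ray(c,u,v):
    R,t,K=P(c); return -R.T@t, R.T@np.linalg.inv(K)@np.array([u,v,1.])
def onz(c,u,v,z):
    o,d=ray(c,u,v); return o+d*(z-o[2])/d[2]
def tri(c1,p1,c2,p2):
    o1,d1=ray(c1,*p1);o2,d2=ray(c2,*p2)
    s=np.linalg.lstsq(np.c_[d1,-d2],o2-o1,rcond=None)[0]
    a=o1+s[0]*d1;b=o2+s[1]*d2
    return (a+b)/2,np.linalg.norm(a-b)
def proj(c,p):
    R,t,K=P(c); q=K@(R@np.array(p)+t); return q[:2]/q[2]
def blobs(c,lo,hi,amin=30):
    h=cv2.cvtColor(c['color'],cv2.COLOR_RGB2HSV); m=cv2.inRange(h,np.array(lo),np.array(hi))
    n,l,s,ce=cv2.connectedComponentsWithStats(m)
    return [(s[i,4],ce[i].round(1).tolist(),s[i,:4].tolist()) for i in range(1,n) if s[i,4]>=amin],l
E
python3 - <<'E'
from h import *
a=cam('top','top1');b=cam('side','side1')
import pickle; pickle.dump((a,b),open('c1.pkl','wb'))
for c in(a,b): print(ray(c,280,210))
print(readout.get_obs())
E
```

```text
pics
(array([0.23512654, 0.00363196, 1.31736108]), array([ 0.21944242,  0.00175841, -0.97567429]))
(array([0.43397331, 0.75108628, 0.68980561]), array([ 0.0928644 , -0.78635103, -0.61079259]))
{'time_s': 0.1, 'qpos': array([ 1.14140315e+00,  3.00421883e-01,  1.52149605e+00, -1.16678271e-05,
        1.32072768e+00, -6.65899679e-02]), 'joint_vel': array([ 0.0014617 ,  0.00120115, -0.00019279, -0.00021285, -0.00022342,
        0.00037788]), 'tau': array([ 2.35505831e-03, -5.32647586e+01, -3.53278363e+01,  7.10698287e-02,
        2.36054318e-02, -1.01024805e-04]), 'ee_pos': array([0.19509569, 0.51398444, 0.2049493 ]), 'eef_rot': array([-3.14054127e+00, -5.87882907e-05,  2.77879231e+00]), 'force': array([ 0.07222385, -0.41691992,  0.30668866]), 'moment': array([ 0.04083869,  0.02152961, -0.02389127]), 'grip_width': 0.09375396353812956}
```

View pics/top1.png

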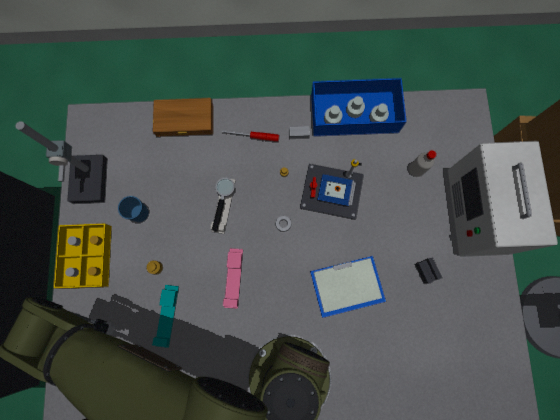

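View pics/side1.png

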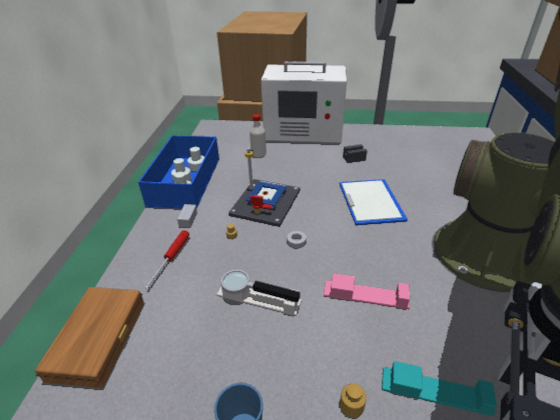

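The top view shows the fixture near (332,191), the red turnbutton at (313,187), the yellow collar near (355,163), the lens at (225,187) and the handle end at (218,228). In the side view the lens is at (236,286), the handle at (276,291), the turnbutton at (257,203) and the collar at (249,154).

```bash
python3 - <<'E'
from h import *
import pickle; a,b=pickle.load(open('c1.pkl','rb'))
R={'red':((0,150,90),(6,255,255)),'yel':((22,150,90),(32,255,255)),'or':((7,150,150),(21,255,255)),'blue':((105,150,60),(125,255,255))}
for n,(lo,hi) in R.items():
    for c,k,box in((a,'top',(290,150,380,225)),(b,'side',(225,140,310,225))):
        bl,_=blobs(c,lo,hi,4)
        print(n,k,[x for x in bl if box[0]<x[1][0]<box[2] and box[1]<x[1][1]<box[3]])
# handle black in top/side
for c,k,box in((a,'top',(200,170,245,240)),(b,'side',(215,265,310,315))):
    bl,l=blobs(c,(0,0,0),(179,255,45),20)
    for i in bl:
        if box[0]<i[1][0]<box[2] and box[1]<i[1][1]<box[3]:
            m=(l==l[int(i[1][1]),int(i[1][0])]).astype(np.uint8)
            print('handle',k,i,cv2.minAreaRect(cv2.findNonZero(m)))
# dark base in top -> corners
g=a['color'][150:225,295:370].max(2); 
m=(g<75).astype(np.uint8); m=cv2.morphologyEx(m,cv2.MORPH_CLOSE,np.ones((15,15)))
n,l,s,ce=cv2.connectedComponentsWithStats(m); i=1+s[1:,4].argmax()
r=cv2.minAreaRect(cv2.findNonZero((l==i).astype(np.uint8))); bx=cv2.boxPoints(r)+[295,150]; print(r,bx)
q=np.array([onz(a,*p,0.012) for p in bx]); print(q.round(4),q.mean(0))
T=a['color'][145:235,190:390];S=b['color'][140:320,210:320]
cv2.imwrite('pics/z.png',np.vstack([cv2.resize(T,(800,360),interpolation=2)[:,:,::-1]]))
E
```

```text
red top [(np.int32(36), [314.2, 182.4], [313, 177, 4, 11]), (np.int32(7), [310.7, 184.1], [310, 182, 2, 5]), (np.int32(28), [312.6, 193.0], [311, 190, 5, 7])]
red side [(np.int32(25), [256.2, 196.8], [251, 196, 11, 3]), (np.int32(14), [256.0, 206.4], [253, 205, 7, 3]), (np.int32(27), [266.0, 206.2], [262, 205, 9, 4])]
yel top [(np.int32(27), [354.3, 162.9], [351, 159, 8, 7])]
yel side [(np.int32(28), [248.9, 154.1], [246, 151, 7, 6])]
or top []
or side []
blue top [(np.int32(484), [334.3, 189.7], [317, 174, 35, 32])]
blue side [(np.int32(276), [269.2, 191.8], [251, 182, 35, 24]), (np.int32(10), [248.0, 198.8], [247, 197, 3, 4])]
handle top (np.int32(184), [217.9, 215.0], [212, 199, 12, 33]) ((217.8529510498047, 215.0882568359375), (6.063390254974365, 32.25723648071289), 14.03624439239502)
handle side (np.int32(433), [276.0, 291.1], [253, 282, 46, 20]) ((275.60345458984375, 291.1009216308594), (46.82236099243164, 9.500709533691406), 14.534454345703125)
((37.3543586730957, 37.38969421386719), (66.54426574707031, 63.888980865478516), 17.700428009033203) [[290.9449482  207.70584106]
 [310.36976242 146.84141636]
 [373.76377106 167.07354736]
 [354.33895493 227.93797302]]
[[ 0.5351 -0.0307  0.012 ]
 [ 0.7472 -0.1072  0.012 ]
 [ 0.6653 -0.3188  0.012 ]
 [ 0.4582 -0.2363  0.012 ]] [ 0.60144032 -0.1732392   0.012     ]
```

View pics/z.png

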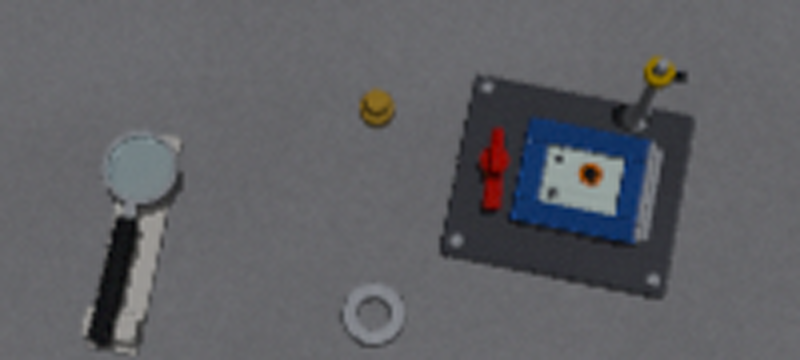

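The enlarged top view (4x, from 190,145) shows base corners (478,75), (693,118), (660,298) and (442,253). The turnbutton fin is at (494,165), the bore at (591,175), the lens at (142,170) and the handle from (128,218) to (100,345).

```bash
python3 - <<'E'
from h import *
import pickle; a,b=pickle.load(open('c1.pkl','rb'))
z=lambda u,v,h: onz(a,190+u/4-.4,145+v/4-.4,h)[:2].round(4)
C=np.array([z(*p,.012) for p in((478,75),(693,118),(660,298),(442,253))]); print(C,C.mean(0))
d=(C[0]-C[1]+C[3]-C[2]); print('yaw from y edge',np.degrees(np.arctan2(-d[0],d[1])))
d=(C[0]-C[3]+C[1]-C[2]); print('yaw from x edge',np.degrees(np.arctan2(d[1],d[0])))
print('pivot',z(494,165,.06),'spot',z(591,175,.024),'lens',z(142,168,.047),'handle',z(128,218,.053),z(100,345,.053))
print('collar',tri(a,(354.3,162.9),b,(248.9,154.1)))
print('handle tri',tri(a,(217.9,215),b,(276,289)))
w=cam('wrist'); o=readout.get_obs(); 
from scipy.spatial.transform import Rotation as Q
Rw=Q.from_euler('xyz',o['eef_rot']).as_matrix(); R,t,K=P(w)
print('cam in tool',Rw.T@(-R.T@t-o['ee_pos']),'\naxis',Rw.T@R.T, K[0,0]); print(o['eef_rot'])
E
```

```text
[[ 0.6877 -0.0996]
 [ 0.6419 -0.2796]
 [ 0.4878 -0.2395]
 [ 0.5333 -0.0612]] [ 0.587675 -0.169975]
yaw from y edge -14.295566642153052
yaw from x edge -14.276338662432943
pivot [ 0.5938 -0.1046] spot [ 0.5921 -0.188 ] lens [0.6069 0.1828] handle [0.5635 0.1937] [0.46   0.2168]
collar (array([ 0.64005648, -0.22985047,  0.13290103]), np.float64(0.002661547796863064))
handle tri (array([0.51159805, 0.20660377, 0.04954978]), np.float64(0.0007495606820107937))
cam in tool [ 0.06871692 -0.00031954 -0.17847433] 
axis [[ 5.36809994e-05 -9.72283626e-01 -2.33804508e-01]
 [ 9.99999996e-01  7.01541615e-05 -6.21405612e-05]
 [ 7.68206094e-05 -2.33804503e-01  9.72283625e-01]] 307.29542548144855
[-3.14071980e+00 -3.63849630e-05  2.77886749e+00]
```

arm_command([
  {"slide":[0.2,-0.317,0.075],"yaw":-1.4,"gripper":1},
  {"slide":[0.2,-0.317,0.075],"yaw":-1.4},
  {"slide":[0.2,-0.317,0.075],"yaw":-1.4},
  {"slide":[0.2,-0.317,0.075],"yaw":-1.4},
  {"slide":[0.2,-0.317,0.075],"yaw":-1.4},
  {"slide":[0.2,-0.317,0.075],"yaw":-1.4},
  {"slide":[0.2,-0.317,0.075],"yaw":-1.4},
  {"slide":[0.2,-0.317,0.075],"yaw":-1.4},
])

```text
invalid input
```

arm_command([
  {"slide":[0.2,-0.317,-0.02],"yaw":-1.38},
  {"slide":[0.2,-0.317,-0.02],"yaw":-1.38},
  {"slide":[0.2,-0.317,-0.02],"yaw":-1.38},
  {"slide":[0.2,-0.317,-0.02],"yaw":-1.38},
  {"slide":[0.2,-0.317,-0.02],"yaw":-1.38},
  {"slide":[0.2,-0.317,-0.02],"yaw":-1.38},
  {"slide":[0.2,-0.317,-0.02],"yaw":-1.38},
  {"slide":[0.2,-0.317,-0.02],"yaw":-1.38},
])

```text
invalid input
```

```bash
python3 - <<'E'
from h import *
import pickle
w=cam('wrist','w1'); pickle.dump(w,open('w1.pkl','wb')); o=readout.get_obs(); print(o['time_s'],o['ee_pos'],o['eef_rot'],o['qpos'])
for n,lo,hi in(('red',(0,150,60),(6,255,255)),('yel',(22,150,90),(32,255,255)),('or',(7,150,120),(21,255,255)),('blue',(105,150,60),(125,255,255))): print(n,blobs(w,lo,hi,60)[0])
E
```

```text
0.2 [0.1951235  0.51405073 0.20511095] [-3.14088922e+00 -3.06035048e-05  2.77880161e+00] [ 1.14140982e+00  3.00244138e-01  1.52134444e+00 -1.67979696e-05
  1.32070799e+00 -6.65913089e-02]
red []
yel [(np.int32(4605), [444.1, 251.6], [383, 215, 113, 88]), (np.int32(377), [365.7, 283.1], [351, 251, 30, 53]), (np.int32(947), [399.8, 357.0], [381, 336, 43, 39])]
or [(np.int32(360), [255.9, 344.6], [241, 337, 31, 18])]
blue []
```

View pics/w1.png

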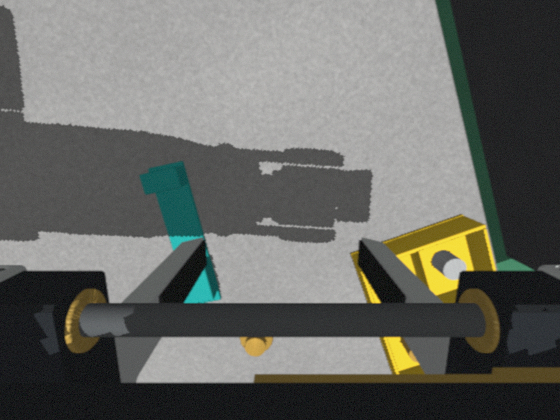

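The moves were refused, probably because every row needs all three fields, so the arm hasn't moved. This wrist view shows only the teal and yellow decoys, with the fingertips at rows 240-300. Its clear area is the tool's +x side, above row 240.

arm_command([
  {"slide":[0.2,-0.317,0.075],"yaw":-1.4,"gripper":1.0},
  {"slide":[0.2,-0.317,0.075],"yaw":-1.4,"gripper":1.0},
  {"slide":[0.2,-0.317,0.075],"yaw":-1.4,"gripper":1.0},
  {"slide":[0.2,-0.317,0.075],"yaw":-1.4,"gripper":1.0},
  {"slide":[0.2,-0.317,0.075],"yaw":-1.4,"gripper":1.0},
  {"slide":[0.2,-0.317,0.075],"yaw":-1.4,"gripper":1.0},
  {"slide":[0.2,-0.317,0.075],"yaw":-1.4,"gripper":1.0},
  {"slide":[0.2,-0.317,0.075],"yaw":-1.4,"gripper":1.0},
])

```text
time_s: 1.2
ee_pos: [0.3957, 0.1962, 0.2805]
eef_rot: [3.141, -0.0, 1.372]
force: [-0.3, 0.1, -0.6]
grip_width: 0.0938
```

arm_command([
  {"slide":[0.14,-0.336,0.0],"yaw":-1.37,"gripper":1.0},
  {"slide":[0.14,-0.336,0.0],"yaw":-1.37,"gripper":1.0},
  {"slide":[0.14,-0.336,0.0],"yaw":-1.37,"gripper":1.0},
  {"slide":[0.14,-0.336,0.0],"yaw":-1.37,"gripper":1.0},
  {"slide":[0.14,-0.336,0.0],"yaw":-1.37,"gripper":1.0},
  {"slide":[0.14,-0.336,0.0],"yaw":-1.37,"gripper":1.0},
  {"slide":[0.14,-0.336,0.0],"yaw":-1.37,"gripper":1.0},
  {"slide":[0.14,-0.336,0.0],"yaw":-1.37,"gripper":1.0},
])

```text
time_s: 2.2
ee_pos: [0.5351, -0.1395, 0.2799]
eef_rot: [-3.141, 0.001, 0.004]
force: [-0.4, -0.0, 0.5]
grip_width: 0.0941
```

```bash
cat > look.py <<'E'
from h import *
import pickle,sys
n=sys.argv[1]
w=cam('wrist',n); pickle.dump(w,open(n+'.pkl','wb')); o=readout.get_obs(); print(o['time_s'],o['ee_pos'],o['eef_rot'],o['qpos'],o['force'])
for n,lo,hi in(('red',(0,150,60),(6,255,255)),('yel',(22,150,90),(32,255,255)),('or',(7,150,120),(21,255,255)),('blue',(105,150,60),(125,255,255))): print(n,blobs(w,lo,hi,60)[0])
E
python3 look.py w2
```

```text
2.25 [ 0.5351273  -0.13917674  0.28005009] [-3.14136359e+00  7.00564543e-04  3.06192241e-03] [-3.20682937e-01  2.61767420e-01  1.39746607e+00 -5.71921236e-06
  1.48309620e+00  1.24705205e+00] [-0.19439057 -0.49350384  0.27789794]
red [(np.int32(532), [257.0, 145.7], [249, 124, 18, 47])]
yel [(np.int32(310), [371.0, 101.6], [360, 89, 26, 24])]
or [(np.int32(309), [188.5, 95.3], [178, 85, 22, 22]), (np.int32(92), [316.4, 148.5], [311, 142, 12, 14])]
blue [(np.int32(2911), [309.4, 149.9], [268, 110, 88, 83]), (np.int32(276), [348.9, 297.8], [311, 291, 64, 13]), (np.int32(142), [259.4, 354.9], [254, 337, 12, 37]), (np.int32(288), [369.5, 362.4], [335, 336, 49, 38])]
```

View pics/w2.png

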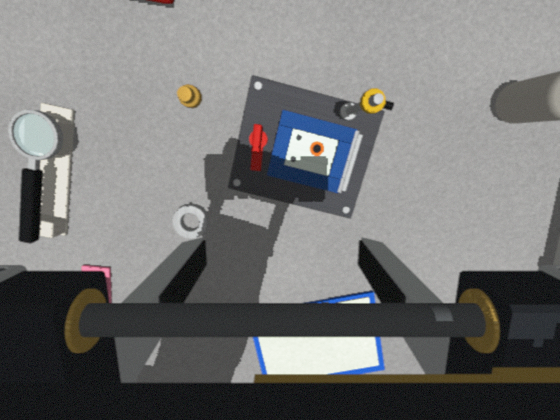

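The wrist view is clear. It shows base corners at about (253,76), (386,110), (352,217) and (230,187), the red fin and tongue at (257,146), and the bore at (316,148). The collar is at (371,101), the lens at (35,134) and the handle from (31,170) to (28,241).

```bash
python3 - <<'E'
from h import *
import pickle; a,b=pickle.load(open('c1.pkl','rb')); w=pickle.load(open('w2.pkl','rb'))
C=np.array([onz(w,*p,.012)[:2] for p in((253,76),(386,110),(352,217),(230,187))]); print(C.round(4),C.mean(0))
d=(C[0]-C[1]+C[3]-C[2]); print('yaw y edge',np.degrees(np.arctan2(-d[0],d[1])))
yaw=np.arctan2(-d[0],d[1])
print('pivot via base',C.mean(0)+.07*np.array([-np.sin(yaw),np.cos(yaw)]))
print('spot',onz(w,316.4,148.5,.024), 'tri',tri(w,(316.4,148.5),a,(190+591/4-.4,145+175/4-.4)))
print('collar',tri(w,(371,101.6),a,(354.3,162.9)),tri(w,(371,101.6),b,(248.9,154.1)))
print('lens',tri(w,(35,134),a,(225.1,186.6)), onz(w,35,134,.047))
print('handle ends',onz(w,31,170,.053),onz(w,28,241,.053))
# red pixels: rectify to z=.06 and show crop
T=w['color'][60:225,215:415]; cv2.imwrite('pics/w2c.png',cv2.resize(T,(800,660)[:2] if 0 else (720,594),interpolation=cv2.INTER_CUBIC)[:,:,::-1])
E
```

```text
[[ 0.684  -0.0997]
 [ 0.6411 -0.2827]
 [ 0.4883 -0.2445]
 [ 0.5329 -0.0633]] [ 0.58657458 -0.17256761]
yaw y edge -13.510786406886243
pivot via base [ 0.60292856 -0.10450479]
spot [ 0.58897571 -0.18681684  0.024     ] tri (array([ 0.58924044, -0.18603764,  0.03451383]), np.float64(0.0007469538370525542))
collar (array([ 0.63775818, -0.22684933,  0.14223442]), np.float64(0.002535195287748536)) (array([ 0.6383536 , -0.22796006,  0.13355935]), np.float64(8.684723939024415e-05))
lens (array([0.60701547, 0.18292478, 0.04510755]), np.float64(0.0008207255084636268)) [0.60663498 0.18119471 0.047     ]
handle ends [0.56073524 0.19028738 0.053     ] [0.46254784 0.21299466 0.053     ]
```

View pics/w2c.png

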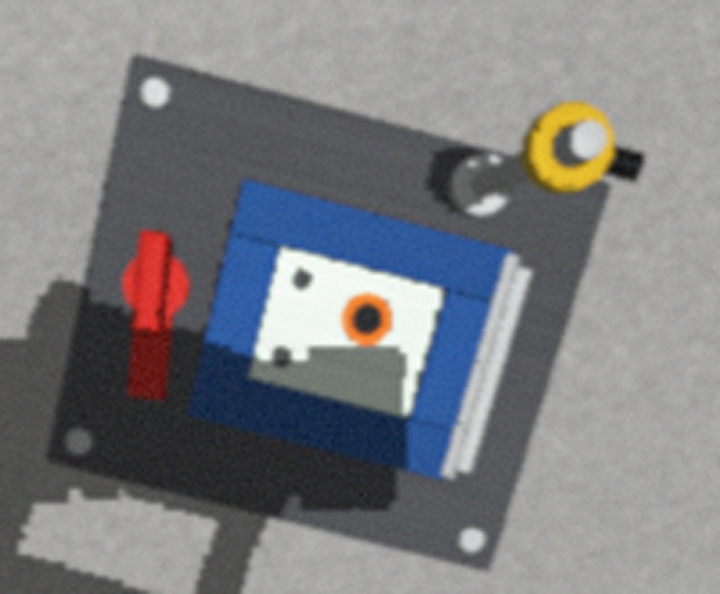

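The crop (3.6x, from 215,60) shows the hub disc centred at about (156,288), the fin's far end at (155,232), the tongue tip at (147,396) and the collar at (570,146).

```bash
python3 - <<'E'
from h import *
import pickle; w=pickle.load(open('w2.pkl','rb'))
z=lambda u,v,h: onz(w,215+u/3.6-.36,60+v/3.6-.36,h)[:2]
f=z(155,232,.069); t=z(147,397,.039); h=z(156,288,.037)
print('fin end',f,'tip',t,'hub',h); d=f-t; print(np.linalg.norm(d),'angle',np.degrees(np.arctan2(d[1],d[0])),'pivot',t+d*.7)
E
```

```text
fin end [ 0.61913801 -0.10950331] tip [ 0.56063474 -0.1033203 ] hub [ 0.60061947 -0.10713953]
0.058829093856608276 angle -6.032999111480367 pivot [ 0.60158703 -0.10764841]
```

arm_command([
  {"slide":[0.035,0.016,0.0],"yaw":-0.11,"gripper":0.5},
  {"slide":[0.067,0.0325,-0.06],"yaw":-0.11,"gripper":0.5},
  {"slide":[0.067,0.0325,-0.11],"yaw":-0.11,"gripper":0.5},
  {"slide":[0.067,0.0325,-0.16],"yaw":-0.11,"gripper":0.5},
  {"slide":[0.067,0.0325,-0.16],"yaw":-0.11,"gripper":0.5},
  {"slide":[0.067,0.0325,-0.16],"yaw":-0.11,"gripper":0.5},
])

```text
time_s: 3.0
ee_pos: [0.6031, -0.1065, 0.1229]
eef_rot: [3.141, -0.003, -0.101]
force: [0.8, 0.2, 0.5]
grip_width: 0.047
```

```bash
python3 look.py w3
```

```text
3.05 [ 0.60332816 -0.10661592  0.12329379] [ 3.14109613 -0.00385118 -0.10088241] [-2.34690398e-01  5.09585654e-01  1.42531051e+00  2.32519701e-05
  1.20281349e+00  1.43698098e+00] [-0.07465426 -0.45809243  0.95556018]
red [(np.int32(3641), [74.1, 13.9], [2, 0, 135, 33]), (np.int32(1067), [282.5, 229.2], [269, 199, 27, 64])]
yel [(np.int32(1252), [493.3, 171.4], [471, 152, 54, 43])]
or [(np.int32(324), [178.4, 159.3], [160, 147, 30, 30]), (np.int32(197), [368.6, 218.6], [359, 210, 20, 19])]
blue [(np.int32(5621), [363.2, 217.4], [300, 171, 128, 104])]
```

View pics/w3.png

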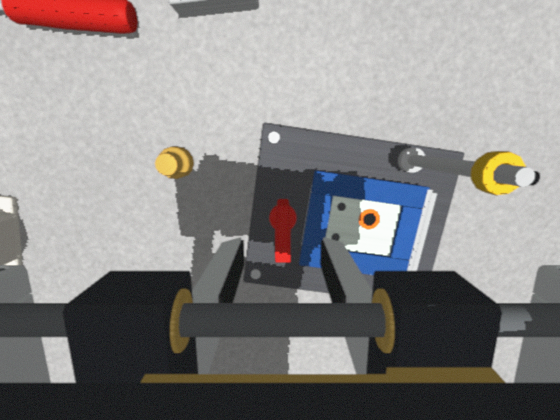

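The fin is dead centre between the fingers (column 282) and lies along the tool axis. The hub is near (283,217), the bore at (369,219) and the collar at (493,171).

```bash
python3 - <<'E'
from h import *
import pickle; a,b=pickle.load(open('c1.pkl','rb'));w=pickle.load(open('w2.pkl','rb'));v=pickle.load(open('w3.pkl','rb'))
print('hub',onz(v,283,217,.037),'fin axis top/bot',onz(v,283.5,203,.069),onz(v,282.5,262,.037))
print('spot',tri(w,(316.4,148.5),v,(368.6,218.6)),onz(v,368.6,218.6,.024))
print('collar',tri(w,(371,101.6),v,(493.3,171.4)),tri(v,(493.3,171.4),b,(248.9,154.1)))
o=readout.get_obs();print(o['ee_pos'],o['eef_rot'])
E
```

```text
hub [ 0.60256394 -0.10755682  0.037     ] fin axis top/bot [ 0.6216318  -0.10972912  0.069     ] [ 0.5601292  -0.10284856  0.037     ]
spot (array([ 0.58894275, -0.18719013,  0.02131024]), np.float64(0.0001825148681974642)) [ 0.58975439 -0.18655874  0.024     ]
collar (array([ 0.63936196, -0.2299275 ,  0.12737577]), np.float64(0.0008712894606783049)) (array([ 0.63946429, -0.22730849,  0.13308075]), np.float64(0.002661876763678719))
[ 0.60332816 -0.10661592  0.12329379] [ 3.14109613 -0.00385118 -0.10088241]
```

arm_command([
  {"slide":[0.0,-0.0006,-0.04],"yaw":0.0,"gripper":0.5},
  {"slide":[0.0,-0.0006,-0.077],"yaw":0.0,"gripper":0.5},
  {"slide":[0.0,-0.0006,-0.077],"yaw":0.0,"gripper":0.5},
  {"slide":[0.0,-0.0006,-0.077],"yaw":0.0,"gripper":0.0},
  {"slide":[0.0,-0.0006,-0.077],"yaw":0.0,"gripper":0.0},
  {"slide":[0.0,-0.0006,-0.077],"yaw":0.0,"gripper":0.0},
  {"slide":[0.0,-0.0006,-0.077],"yaw":0.0,"gripper":0.0},
], grip_force=12)

```text
time_s: 3.92
ee_pos: [0.6024, -0.1069, 0.0439]
eef_rot: [3.142, -0.001, -0.101]
force: [0.7, 0.2, -0.5]
grip_width: 0.0104
```

arm_command([
  {"slide":[0,0,0],"yaw":0.17,"gripper":0.0},
  {"slide":[0,0,0],"yaw":0.34,"gripper":0.0},
  {"slide":[0,0,0],"yaw":0.51,"gripper":0.0},
  {"slide":[0,0,0],"yaw":0.68,"gripper":0.0},
  {"slide":[0,0,0],"yaw":0.85,"gripper":0.0},
  {"slide":[0,0,0],"yaw":1.02,"gripper":0.0},
  {"slide":[0,0,0],"yaw":1.18,"gripper":0.0},
  {"slide":[0,0,0],"yaw":1.3,"gripper":0.0},
])

```text
time_s: 4.92
ee_pos: [0.6029, -0.1079, 0.0439]
eef_rot: [3.139, 0.001, 1.203]
force: [5.0, -6.5, -1.1]
grip_width: 0.0099
```

arm_command([
  {"slide":[0,0,0],"yaw":0.07,"gripper":0.0},
  {"slide":[0,0,0],"yaw":0.13,"gripper":0.0},
  {"slide":[0,0,0],"yaw":0.17,"gripper":0.0},
  {"slide":[0,0,0],"yaw":0.17,"gripper":0.0},
])

```text
time_s: 5.42
ee_pos: [0.603, -0.108, 0.044]
eef_rot: [3.139, 0.001, 1.369]
force: [4.3, -5.8, -2.5]
grip_width: 0.0104
```

```bash
python3 -c "
from h import *
o=readout.get_obs();print(o['eef_rot'],o['force'],o['moment'],o['ee_pos'],o['grip_width'])"
```

```text
[3.13894609e+00 1.02486102e-03 1.36874314e+00] [ 4.30515025 -5.82297351 -2.53270504] [-1.3268378  -0.78171    -0.28776039] [ 0.60300592 -0.10795319  0.04395899] 0.010377386231848919
```

arm_command([
  {"slide":[0,0,0],"yaw":0.1,"gripper":0.5},
  {"slide":[0,0,0],"yaw":0.1,"gripper":0.5},
  {"slide":[0,0,0],"yaw":0.1,"gripper":0.5},
  {"slide":[0,0,0.05],"yaw":0.1,"gripper":0.5},
  {"slide":[0,0,0.11],"yaw":0.1,"gripper":0.5},
  {"slide":[-0.03,-0.06,0.16],"yaw":0.1,"gripper":0.5},
  {"slide":[-0.03,-0.06,0.16],"yaw":0.1,"gripper":0.5},
])

```text
time_s: 6.3
ee_pos: [0.5719, -0.1687, 0.206]
eef_rot: [3.138, 0.001, 1.466]
force: [-0.1, -0.1, -0.6]
grip_width: 0.0468
```

```bash
python3 look.py w4; python3 -c "
import cv2
i=cv2.imread('pics/w4.png'); cv2.imwrite('pics/w4c.png',cv2.resize(i[60:300,120:440],(800,600),interpolation=2))"
```

```text
6.35 [ 0.57165216 -0.16959973  0.20625327] [3.13834427e+00 1.21077491e-03 1.46544368e+00] [-3.49653503e-01  4.00994993e-01  1.38347494e+00 -3.98459427e-04
  1.35367795e+00 -2.44217656e-01] [-0.55747134 -1.91328082  0.39387681]
red [(np.int32(548), [460.4, 10.6], [448, 0, 28, 24]), (np.int32(693), [302.7, 149.6], [293, 124, 22, 56])]
yel [(np.int32(129), [366.9, 271.1], [359, 266, 16, 13])]
or [(np.int32(491), [346.6, 46.8], [333, 34, 26, 28])]
blue [(np.int32(11428), [497.0, 203.4], [453, 126, 107, 178]), (np.int32(1251), [70.3, 188.4], [0, 147, 128, 125]), (np.int32(3551), [293.5, 203.8], [252, 157, 87, 93]), (np.int32(96), [3.5, 257.4], [0, 246, 11, 19]), (np.int32(994), [505.9, 356.6], [492, 337, 30, 46])]
```

View pics/w4c.png

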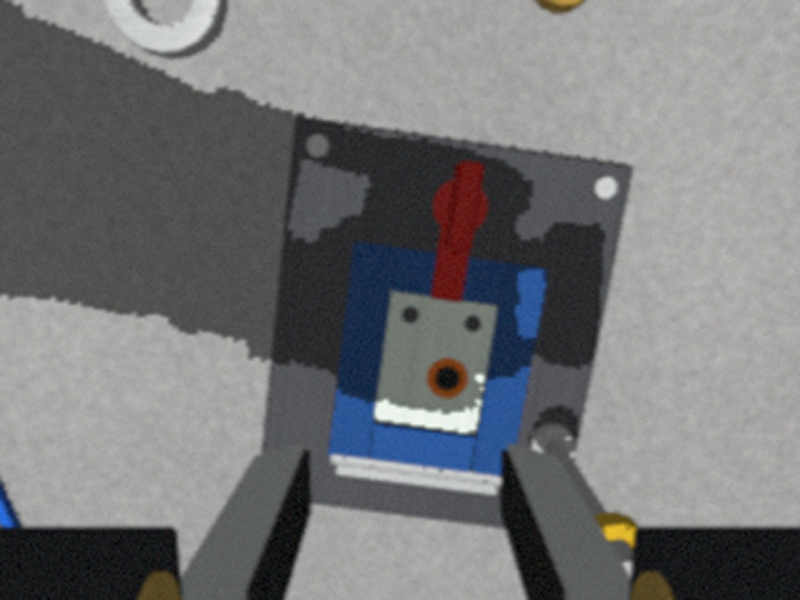

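The crop (2.5x, from 120,60) shows the tongue reaching across the frame's bar: hub (460,207), tip (447,298). The bore is at (447,378), and the frame and collar look undisturbed. Next I check the angle in metric terms, then move to the loupe.

```bash
python3 - <<'E'
from h import *
import pickle
w=pickle.load(open('w2.pkl','rb'));v=pickle.load(open('w3.pkl','rb'));q=pickle.load(open('w4.pkl','rb'))
z=lambda u,v,h: onz(q,120+u/2.5-.3,60+v/2.5-.3,h)[:2]
an=lambda d:np.degrees(np.arctan2(d[1],d[0]))
f,t,h=z(469,162,.069),z(446.5,299,.037),z(460,207,.037)
print('button',f,t,h,an(f-t),'frame',an(z(355,243,.032)-z(332,455,.032)),an(z(545,268,.032)-z(503,472,.032)),'base',an(z(297,118,.012)-z(265,450,.012)),an(z(630,165,.012)-z(590,365,.012)))
s=(298.8-.3+0.2,60+378/2.5-.3)
print('spot',onz(q,*s,.024),tri(q,s,w,(316.4,148.5)))
E
```

```text
button [ 0.6046512  -0.08988689] [ 0.59219721 -0.14719888] [ 0.60185211 -0.10735082] 77.74013283482917 frame 76.84946671685861 74.64999160971706 base 76.33480071060224 76.08570366685973
spot [ 0.58972675 -0.18696622  0.024     ] (array([ 0.58934425, -0.1863177 ,  0.0273077 ]), np.float64(0.0006040027426224581))
```

arm_command([
  {"slide":[-0.005,0.045,0.02],"yaw":-0.18,"gripper":0.5},
  {"slide":[-0.01,0.1,0.02],"yaw":-0.36,"gripper":0.5},
  {"slide":[-0.02,0.16,0.02],"yaw":-0.54,"gripper":0.5},
  {"slide":[-0.03,0.22,0.02],"yaw":-0.72,"gripper":0.5},
  {"slide":[-0.035,0.28,0.02],"yaw":-0.9,"gripper":0.5},
  {"slide":[-0.041,0.33,0.02],"yaw":-1.08,"gripper":0.5},
  {"slide":[-0.041,0.366,0.0],"yaw":-1.26,"gripper":0.5},
  {"slide":[-0.041,0.366,-0.04],"yaw":-1.44,"gripper":0.5},
])

```text
time_s: 7.35
ee_pos: [0.5307, 0.2025, 0.1623]
eef_rot: [-3.141, -0.001, 0.039]
force: [0.4, 0.2, -0.3]
grip_width: 0.0468
```

arm_command([
  {"slide":[0,0,0],"yaw":-0.17,"gripper":0.5},
  {"slide":[0,0,-0.02],"yaw":-0.25,"gripper":0.5},
  {"slide":[0,0,-0.03],"yaw":-0.251,"gripper":0.5},
  {"slide":[0,0,-0.03],"yaw":-0.251,"gripper":0.5},
])

```text
time_s: 7.85
ee_pos: [0.5306, 0.1993, 0.1323]
eef_rot: [3.141, 0.002, -0.207]
force: [0.3, -0.1, 1.1]
grip_width: 0.0468
```

```bash
python3 look.py w5
```

```text
7.9 [0.53100845 0.19928628 0.13315724] [ 3.14125199e+00  7.75848342e-04 -2.07190918e-01] [2.94420669e-01 4.05792503e-01 1.55298509e+00 8.03008605e-05
 1.18365914e+00 2.07237743e+00] [ 0.09357903 -0.19713916  1.29148292]
red []
yel []
or [(np.int32(771), [496.6, 14.2], [476, 0, 43, 35])]
blue []
```

View pics/w5.png

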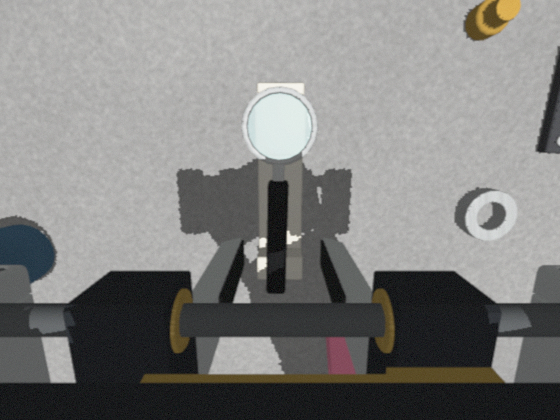

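The lens is at (280,125), and the handle runs from (279,183) to (275,292) between the fingers. I compute the exact correction.

```bash
python3 - <<'E'
from h import *
import pickle
w=pickle.load(open('w2.pkl','rb'));q=pickle.load(open('w5.pkl','rb')); a,b=pickle.load(open('c1.pkl','rb'))
h=cv2.cvtColor(q['color'],cv2.COLOR_RGB2GRAY)
pts=[]
for r in (190,205,220,235,250,265,280):
    row=h[r,255:305].astype(int); x=np.where(row<40)[0]; pts.append((255+x.mean(),r)); print(r,255+x.min(),255+x.max())
c=cv2.HoughCircles(h[60:190,220:340],cv2.HOUGH_GRADIENT,1,50,param1=100,param2=15,minRadius=28,maxRadius=45); print(c)
X=np.array([onz(q,*p,.053)[:2] for p in pts]); L=onz(q,279.8,125,.047); print(X.round(4),L)
d=X[0]-X[-1]; y=np.arctan2(d[1],d[0]); d2=L[:2]-X.mean(0); print('yaw handle',y,'lens-handle',np.arctan2(d2[1],d2[0]))
print('lens tri',tri(q,(279.8,125),w,(35,134)),tri(q,(279.8,125),a,(225.1,186.6)))
o=readout.get_obs();print(o['ee_pos'],o['eef_rot'])
E
```

```text
190 269 286
205 268 286
220 268 286
235 268 285
250 268 284
265 268 284
280 267 284
[[[61.5 67.5 34.4]]]
[[0.5553 0.1976]
 [0.5426 0.2008]
 [0.5296 0.2036]
 [0.5164 0.2068]
 [0.5028 0.2102]
 [0.489  0.2141]
 [0.4746 0.2167]] [0.60694369 0.18476385 0.047     ]
yaw handle -0.23205148517603638 lens-handle -0.24034535100823345
lens tri (array([0.60690836, 0.18474205, 0.04246527]), np.float64(0.00044247997554925674)) (array([0.60749703, 0.18404528, 0.04340569]), np.float64(0.0016315946563670016))
[0.53100845 0.19928628 0.13315724] [ 3.14125199e+00  7.75848342e-04 -2.07190918e-01]
```

arm_command([
  {"slide":[0,0.0035,-0.04],"yaw":-0.022,"gripper":0.5},
  {"slide":[0,0.0035,-0.08],"yaw":-0.022,"gripper":0.5},
  {"slide":[0,0.0035,-0.107],"yaw":-0.022,"gripper":0.5},
  {"slide":[0,0.0035,-0.107],"yaw":-0.022,"gripper":0.5},
  {"slide":[0,0.0035,-0.107],"yaw":-0.022,"gripper":0.0},
  {"slide":[0,0.0035,-0.107],"yaw":-0.022,"gripper":0.0},
  {"slide":[0,0.0035,-0.107],"yaw":-0.022,"gripper":0.0},
  {"slide":[0,0.0035,-0.107],"yaw":-0.022,"gripper":0.0},
], grip_force=40)

```text
time_s: 8.9
ee_pos: [0.5315, 0.2027, 0.0272]
eef_rot: [-3.141, -0.001, -0.231]
force: [-0.9, -0.5, 5.9]
grip_width: 0.0178
```

arm_command([
  {"slide":[0,0,0.01],"yaw":0.0,"gripper":0.0},
  {"slide":[0,0,0.03],"yaw":0.0,"gripper":0.0},
  {"slide":[0,0,0.06],"yaw":0.0,"gripper":0.0},
  {"slide":[0,0,0.09],"yaw":0.0,"gripper":0.0},
  {"slide":[0,0,0.12],"yaw":0.0,"gripper":0.0},
  {"slide":[0,0,0.145],"yaw":0.0,"gripper":0.0},
  {"slide":[0,0,0.155],"yaw":0.0,"gripper":0.0},
  {"slide":[0,0,0.155],"yaw":0.0,"gripper":0.0},
])

```text
time_s: 9.9
ee_pos: [0.5312, 0.2026, 0.1816]
eef_rot: [-3.141, -0.0, -0.231]
force: [0.5, 0.4, -1.8]
grip_width: 0.0178
```

```bash
python3 - <<'E'
from h import *
import pickle
q=cam('wrist','w6'); b=cam('side','s2'); pickle.dump((q,b),open('c6.pkl','wb'))
o=readout.get_obs(); print(o['ee_pos'],o['eef_rot'],o['force'],o['grip_width'])
h=cv2.cvtColor(q['color'],cv2.COLOR_RGB2GRAY)
from scipy.spatial.transform import Rotation as Q
i=np.hstack([q['color'][0:300,120:440],b['color'][140:320,200:320].repeat(2,0).repeat(2,1)[:300]])
cv2.imwrite('pics/m6.png',i[:,:,::-1])
E
```

```text
[0.53079391 0.20246065 0.18039575] [ 3.14080855e+00  1.37276357e-03 -2.30606822e-01] [-0.28707489 -1.031259   -0.81249949] 0.01738126301646611
```

View pics/m6.png

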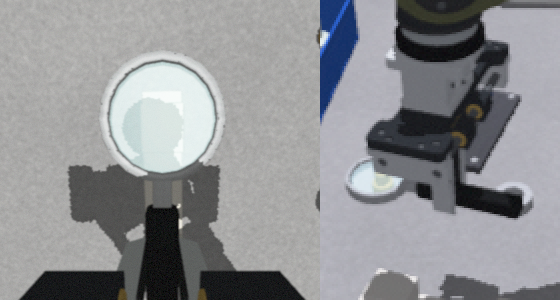

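The loupe is held: the lens in the left crop is centred near (282,116) in full wrist-image pixels, and it looks level in the side crop. I locate the lens in the tool frame, check its tilt, and re-measure the collar's height from the side view.

```bash
cat > lens.py <<'E'
from h import *
from scipy.spatial.transform import Rotation as Q
def rim(q,r0=0):
    # outer rim edge: radial gradient search about rough centre
    g=cv2.GaussianBlur(cv2.cvtColor(q['color'],cv2.COLOR_RGB2GRAY),(0,0),1).astype(float)
    c=np.array([282.,116.]); P_=[]
    for a in np.radians(np.arange(150,391,5)):   # upper half (image y down -> sin negative)
        r=np.arange(52,72,.5); s=np.array([g[int(round(c[1]+k*np.sin(a))),int(round(c[0]+k*np.cos(a)))] for k in r])
        d=np.diff(s[::2]); i=d.argmin(); P_.append((c[0]+(r[::2][i]+.5)*np.cos(a),c[1]+(r[::2][i]+.5)*np.sin(a)))
    return np.array(P_,np.float32)
E
python3 - <<'E'
from lens import *
import pickle; q,b=pickle.load(open('c6.pkl','rb'))
p=rim(q); e=cv2.fitEllipse(p); print('ellipse',e)
o=readout.get_obs(); Rw=Q.from_euler('xyz',o['eef_rot']).as_matrix(); T=o['ee_pos']; 
# rim top plane expected z = TCP+.0198 ; lens at TCP + 78mm along tool x (level)
for dz in (.0078,.0138,.0198):
    X=onz(q,*e[0],T[2]+dz); v=Rw.T@(X-T); print(dz,'in tool',v.round(4))
x=T+Rw@np.array([.078,0,0]); 
for dz in(.0078,.0198):
    ring=np.array([[x[0]+.032*np.cos(t),x[1]+.032*np.sin(t),T[2]+dz] for t in np.linspace(0,6.28,60)])
    print('pred',cv2.fitEllipse(np.array([proj(q,k) for k in ring],np.float32)))
# tilt: side view, handle axis & lens in side image
a0,b0=pickle.load(open('c1.pkl','rb'))
h=cv2.cvtColor(b0['color'],cv2.COLOR_RGB2HSV)
print('side collar crop V/H'); 
for r in range(146,164): print(r,[(int(x[0]),int(x[1]),int(x[2])) for x in h[r,246:253]])
E
```

```text
ellipse ((282.00469970703125, 116.66697692871094), (105.01406860351562, 108.77054595947266), 1.0975526571273804)
0.0078 in tool [ 0.0786  0.0001 -0.0079]
0.0138 in tool [ 0.0781  0.0001 -0.0139]
0.0198 in tool [ 0.0777  0.0001 -0.0199]
pred ((281.92413330078125, 114.92021179199219), (119.6634292602539, 125.19792175292969), 0.06906327605247498)
pred ((281.9232482910156, 112.83026885986328), (128.81573486328125, 134.956787109375), 0.06786296516656876)
side collar crop V/H
146 [(124, 13, 162), (120, 11, 162), (125, 10, 160), (116, 13, 159), (114, 9, 136), (0, 3, 98), (15, 5, 97)]
147 [(120, 11, 161), (123, 14, 167), (117, 13, 171), (120, 12, 169), (120, 9, 139), (0, 0, 101), (0, 3, 97)]
148 [(123, 14, 167), (114, 15, 171), (115, 16, 174), (115, 17, 161), (108, 10, 126), (0, 0, 103), (30, 3, 96)]
149 [(124, 12, 152), (116, 16, 129), (113, 17, 118), (116, 16, 114), (114, 13, 100), (0, 0, 85), (0, 0, 90)]
150 [(120, 11, 144), (126, 12, 106), (115, 18, 86), (111, 20, 89), (30, 10, 78), (25, 51, 60), (135, 8, 61)]
151 [(22, 83, 156), (20, 63, 113), (125, 17, 88), (120, 14, 88), (21, 122, 138
[... 690 characters left out ...]
18, 114), (120, 4, 114)]
158 [(120, 7, 156), (120, 4, 132), (20, 8, 92), (20, 9, 83), (120, 3, 95), (120, 8, 135), (124, 12, 150)]
159 [(124, 13, 161), (115, 11, 140), (115, 16, 97), (126, 14, 88), (115, 15, 103), (120, 11, 139), (120, 11, 158)]
160 [(120, 11, 162), (120, 9, 139), (115, 16, 96), (114, 14, 88), (114, 13, 96), (120, 12, 132), (116, 11, 159)]
161 [(120, 13, 163), (120, 9, 145), (116, 17, 106), (115, 18, 86), (115, 16, 94), (120, 10, 129), (120, 10, 157)]
162 [(120, 11, 162), (114, 9, 145), (113, 19, 110), (114, 15, 87), (110, 16, 93), (116, 16, 131), (120, 11, 159)]
163 [(120, 11, 161), (120, 9, 144), (115, 14, 107), (111, 20, 90), (110, 17, 88), (113, 16, 127), (124, 13, 158)]
```

```bash
python3 - <<'E'
from lens import *
import pickle; q,b=pickle.load(open('c6.pkl','rb')); a0,b0=pickle.load(open('c1.pkl','rb')); w=pickle.load(open('w2.pkl','rb'));v=pickle.load(open('w3.pkl','rb'))
g=cv2.cvtColor(q['color'],cv2.COLOR_RGB2GRAY)
print('row116 L',g[116,215:235].tolist(),'R',g[116,330:350].tolist()); print('col282',g[44:62,282].tolist())
def sil(c,xy,z0,h,r):
    P_=[proj(c,[xy[0]+r*np.cos(t),xy[1]+r*np.sin(t),z]) for t in np.linspace(0,6.28,72) for z in(z0,z0+h)]
    return np.array(P_).min(0).round(1),np.array(P_).max(0).round(1)
for c,n,im in((b0,'side',((243,256),(143,162))),(a0,'top',0),(w,'w2',0),(v,'w3',0)):
    h=cv2.cvtColor(c['color'],cv2.COLOR_RGB2HSV); m=cv2.inRange(h,np.array((18,90,60)),np.array((32,255,255)))
    k,l,s,ce=cv2.connectedComponentsWithStats(m); pr=proj(c,[.639,-.228,.131])
    j=1+np.argmin(np.linalg.norm(ce[1:]-pr,axis=1)); print(n,'box',s[j,:4],s[j,:2]+s[j,2:4],ce[j])
    for z in(.122,.126,.130,.134,.138): print('   ',z,*sil(c,(.639,-.228),z-.006,.012,.012))
print('post side',*sil(b0,(.639,-.228),0.14,.012,.005)); print(cv2.cvtColor(b0['color'],cv2.COLOR_RGB2GRAY)[138:152,246:253])
E
```

```text
row116 L [165, 167, 166, 161, 179, 190, 193, 200, 209, 219, 222, 208, 175, 135, 155, 191, 217, 226, 234, 231] R [237, 237, 229, 220, 204, 149, 130, 169, 194, 208, 211, 207, 202, 198, 190, 171, 168, 167, 170, 170]
col282 [171, 172, 171, 179, 175, 169, 183, 193, 200, 207, 213, 219, 222, 216, 199, 160, 100, 123]
side box [245 151   8   7] [253 158] [248.68292683 153.92682927]
    0.122 [244.8 153.7] [253.1 161.3]
    0.126 [244.7 152.6] [253.  160.1]
    0.13 [244.6 151.4] [253.  158.9]
    0.134 [244.5 150.2] [252.9 157.8]
    0.138 [244.4 149. ] [252.8 156.6]
top box [351 159   8   8] [359 167] [354.3   163.025]
    0.122 [349.  160.5] [357.3 169.1]
    0.126 [349.2 160.1] [357.6 168.7]
    0.13 [349.4 159.7] [357.8 168.3]
    0.134 [349.6 159.2] [358.  167.9]
    0.138 [349.8 158.8] [358.3 167.5]
w2 box [360  88  27  26] [387 114] [371.66923077 101.29230769]
    0.122 [355.   88.9] [381.4 114.8]
    0.126 [355.9  88.3] [382.6 114.5]
    0.13 [356.8  87.6] [383.9 114.2]
    0.134 [357.7  87. ] [385.2 113.9]
    0.138 [358.7  86.3] [386.6 113.6]
w3 box [471 152  55  43] [526 195] [493.75054865 171.57790783]
    0.122 [456.7 150.7] [511.6 194.2]
    0.126 [460.4 150.9] [516.9 195.4]
    0.13 [464.3 151.2] [522.4 196.7]
    0.134 [468.4 151.4] [528.2 198. ]
    0.138 [472.7 151.7] [534.3 199.4]
post side [246.6 147.7] [250.2 153. ]
[[154 154 152 140 107  96  96]
 [153 151 150 139 109  95  97]
 [152 151 151 143 117  95  98]
 [153 152 153 146 121  95  97]
 [152 153 154 148 120  95  96]
 [151 153 151 151 127  95  96]
 [153 153 154 152 129  93  96]
 [155 156 155 153 130  92  96]
 [155 156 155 152 132  97  96]
 [155 159 164 162 135 101  96]
 [159 163 165 152 123 103  96]
 [146 122 112 108  96  85  90]
 [139 102  81  84  78  57  60]
 [143 105  83  84 119 133  96]]
```

arm_command([
  {"slide":[-0.001,-0.02,0],"yaw":0.0,"gripper":0.0},
  {"slide":[-0.004,-0.055,0],"yaw":0.0,"gripper":0.0},
  {"slide":[-0.006,-0.095,0],"yaw":0.0,"gripper":0.0},
  {"slide":[-0.008,-0.135,0],"yaw":0.0,"gripper":0.0},
  {"slide":[-0.01,-0.175,0],"yaw":0.0,"gripper":0.0},
  {"slide":[-0.012,-0.215,0],"yaw":0.0,"gripper":0.0},
  {"slide":[-0.014,-0.255,0],"yaw":0.0,"gripper":0.0},
  {"slide":[-0.016,-0.295,0],"yaw":0.0,"gripper":0.0},
])

```text
time_s: 11.0
ee_pos: [0.5143, -0.0945, 0.1809]
eef_rot: [3.142, 0.001, -0.231]
force: [0.4, 0.5, -1.4]
grip_width: 0.0176
```

arm_command([
  {"slide":[-0.001,-0.035,0],"yaw":0.0,"gripper":0.0},
  {"slide":[-0.001,-0.06,0],"yaw":0.0,"gripper":0.0},
  {"slide":[-0.001,-0.0765,0],"yaw":0.0,"gripper":0.0},
  {"slide":[-0.001,-0.0765,0],"yaw":0.0,"gripper":0.0},
  {"slide":[-0.001,-0.0765,-0.02],"yaw":0.0,"gripper":0.0},
  {"slide":[-0.001,-0.0765,-0.04],"yaw":0.0,"gripper":0.0},
  {"slide":[-0.001,-0.0765,-0.054],"yaw":0.0,"gripper":0.0},
  {"slide":[-0.001,-0.0765,-0.06],"yaw":0.0,"gripper":0.0},
])

```text
time_s: 12.0
ee_pos: [0.514, -0.1684, 0.1208]
eef_rot: [-3.141, 0.001, -0.23]
force: [0.4, 0.5, -0.8]
grip_width: 0.0175
```

arm_command([
  {"slide":[0,0,0],"yaw":0.0,"gripper":0.0},
  {"slide":[0,0,0],"yaw":0.0,"gripper":0.0},
])

```text
time_s: 12.25
ee_pos: [0.5145, -0.169, 0.1221]
eef_rot: [3.141, -0.001, -0.231]
force: [-0.4, -0.8, -1.4]
grip_width: 0.0175
```

```bash
python3 - <<'E'
from h import *
import pickle
q=cam('wrist','w7'); b=cam('side','s7'); a=cam('top','t7'); pickle.dump((q,b,a,readout.get_obs()),open('c7.pkl','wb'))
o=readout.get_obs(); print(o['time_s'],o['ee_pos'],o['eef_rot'],o['force'],o['grip_width'])
W=q['color'][0:240,180:500]; W=cv2.resize(W,(480,360),interpolation=2)
S=cv2.resize(b['color'][130:205,220:320],(320,240),interpolation=2)
T=cv2.resize(a['color'][150:225,290:390],(320,240),interpolation=2)
S=cv2.resize(b['color'][130:210,215:321],(800-480,242),interpolation=2)
out=np.zeros((600,800,3),np.uint8); out[:360,:480]=W; out[:242,480:]=S; out[250:490,480:]=T
cv2.imwrite('pics/m7.png',out[:,:,::-1])
E
```

```text
12.4 [ 0.51437309 -0.16898144  0.12189882] [ 3.14148684e+00 -7.50263328e-04 -2.30637485e-01] [ 0.13104572 -0.46777926 -1.73635805] 0.0178546056479084
```

View pics/m7.png

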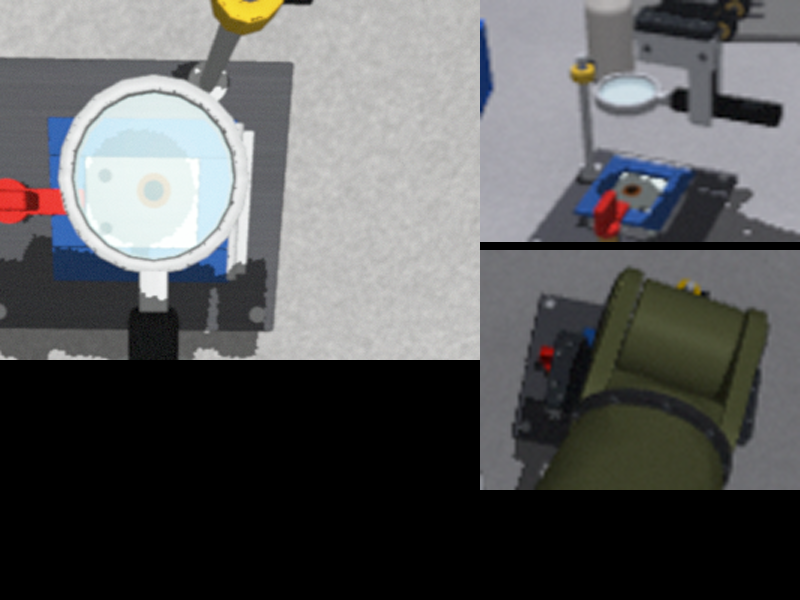

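The wrist crop shows the bore seen through the lens, the turnbutton secured on the left, and the collar clear of the rim by about 20 mm. In the side crop the rim spans about rows 154-167 and the collar rows 151-158. I measure both heights in this same side view.

```bash
python3 - <<'E'
from h import *
from scipy.spatial.transform import Rotation as Q
import pickle; q,b,a,o=pickle.load(open('c7.pkl','rb'))
def sil(c,xy,z0,h,r):
    P_=[proj(c,[xy[0]+r*np.cos(t),xy[1]+r*np.sin(t),z]) for t in np.linspace(0,6.28,72) for z in(z0,z0+h)]
    return np.array(P_).min(0).round(1),np.array(P_).max(0).round(1)
T=o['ee_pos'];Rw=Q.from_euler('xyz',o['eef_rot']).as_matrix();L=(T+Rw@[.078,0,-.0138]);print('nominal lens',L)
for xy in (L[:2],):
    for dz in(-.006,-.003,0,.003): print(dz,sil(b,xy,L[2]-.006+dz,.012,.032))
g=cv2.cvtColor(b['color'],cv2.COLOR_RGB2GRAY)
for u in(258,261,264,267,270): print(u,g[150:172,u].tolist())
for r in(158,160,162): print(r,g[r,246:282].tolist())
h=cv2.cvtColor(b['color'],cv2.COLOR_RGB2HSV); m=cv2.inRange(h,np.array((18,90,60)),np.array((32,255,255)))
k,l,s,ce=cv2.connectedComponentsWithStats(m); 
print([(s[j],ce[j]) for j in range(1,k) if abs(ce[j][0]-249)<5 and abs(ce[j][1]-154)<6])
# wrist view: collar, bore, rim at close range
for n,lo,hi in(('yel',(20,120,90),(32,255,255)),): print(n,blobs(q,lo,hi,60)[0])
for nm,s_ in(('bore',(180+153.5/1.5-.17,190/1.5-.17)),): X=onz(q,*s_,.024); print(nm,s_,X)
w=sil(q,L[:2],L[2]-.006,.012,.032); print('rim pred',w)
G=cv2.cvtColor(q['color'],cv2.COLOR_RGB2GRAY); print('col282 top',G[44:64,282].tolist()); print('r116',G[116,214:232].tolist(),G[116,334:352].tolist())
for z in(.126,.130,.134,.138): print(z,'collar pred w7',sil(q,(.6395,-.228),z-.006,.012,.012))
E
```

```text
nominal lens [ 0.59029795 -0.1868083   0.13575734]
-0.006 (array([251.8, 155.5]), array([274.3, 170.6]))
-0.003 (array([251.8, 154.6]), array([274.3, 169.6]))
0 (array([251.7, 153.7]), array([274.2, 168.7]))
0.003 (array([251.6, 152.8]), array([274.2, 167.8]))
258 [110, 110, 111, 111, 136, 145, 140, 178, 193, 211, 218, 218, 217, 207, 150, 100, 92, 105, 151, 165, 163, 163]
261 [108, 108, 108, 109, 149, 138, 176, 190, 209, 217, 218, 218, 216, 218, 192, 125, 90, 91, 133, 158, 163, 164]
264 [104, 103, 103, 119, 145, 145, 177, 195, 212, 217, 218, 217, 217, 218, 193, 123, 90, 91, 132, 156, 163, 163]
267 [148, 162, 165, 166, 173, 137, 173, 191, 209, 216, 219, 218, 217, 207, 161, 108, 90, 96, 147, 161, 162, 165]
270 [113, 151, 164, 164, 170, 156, 145, 176, 192, 209, 217, 217, 204, 154, 104, 90, 104, 141, 161, 163, 165, 166]
158 [167, 141, 99, 91, 105, 143, 159, 167, 161, 149, 176, 185, 193, 197, 203, 209, 211, 211, 212, 212, 212, 209, 205, 200, 192, 183, 168, 172, 180, 166, 164, 165, 164, 153, 138, 138]
160 [169, 145, 101, 92, 102, 139, 169, 178, 183, 190, 208, 216, 218, 217, 217, 218, 218, 
[... 622 characters left out ...]
bore (282.1633333333333, 126.49666666666667) [ 0.5896022  -0.18706226  0.024     ]
rim pred (array([216.8,  44.2]), array([346.4, 180.1]))
col282 top [102, 99, 102, 100, 101, 132, 202, 219, 223, 227, 232, 235, 237, 234, 225, 186, 115, 132, 207, 232]
r116 [95, 99, 99, 96, 124, 181, 213, 220, 226, 230, 235, 237, 231, 198, 158, 181, 219, 227] [223, 170, 143, 195, 225, 232, 231, 228, 224, 220, 215, 212, 217, 174, 116, 95, 98, 99]
0.126 collar pred w7 (array([314.1, -36.6]), array([366.5,  28.8]))
0.13 collar pred w7 (array([314.9, -41.5]), array([368.8,  26.1]))
0.134 collar pred w7 (array([315.8, -46.6]), array([371.2,  23.3]))
0.138 collar pred w7 (array([316.6, -52. ]), array([373.8,  20.3]))
```

arm_command([
  {"slide":[0,0,-0.002],"yaw":0.0,"gripper":0.0},
  {"slide":[0,0,-0.0035],"yaw":0.0,"gripper":0.0},
  {"slide":[0,0,-0.0035],"yaw":0.0,"gripper":0.0},
  {"slide":[0,0,-0.0035],"yaw":0.0,"gripper":0.0},
])

```text
time_s: 12.9
ee_pos: [0.5142, -0.1689, 0.1179]
eef_rot: [-3.142, 0.0, -0.231]
force: [-0.5, 0.5, -1.8]
grip_width: 0.0174
```

```bash
python3 - <<'E'
from h import *
from scipy.spatial.transform import Rotation as Q
import pickle; a0,b0=pickle.load(open('c1.pkl','rb')); w5=pickle.load(open('w5.pkl','rb'))
b=cam('side','s8'); q=cam('wrist','w8'); a=cam('top','t8'); o=readout.get_obs(); pickle.dump((q,b,a,o),open('c8.pkl','wb'))
T=o['ee_pos'];Rw=Q.from_euler('xyz',o['eef_rot']).as_matrix();L=T+Rw@[.078,0,-.0138];print(o['time_s'],'lens',L,T,o['eef_rot'],o['force'],o['grip_width'])
def glass(c,u,v,r0,r1):   # dark line at the glass's edge, from radial minima
    g=cv2.GaussianBlur(cv2.cvtColor(c['color'],cv2.COLOR_RGB2GRAY),(0,0),.7).astype(np.float32); p=[]
    for t in np.radians(np.arange(0,360,4)):
        r=np.arange(r0,r1,.25,dtype=np.float32); s=cv2.remap(g,(u+r*np.cos(t)).astype(np.float32),(v+r*np.sin(t)).astype(np.float32),1).ravel()
        i=s.argmin(); 
        if 0<i<len(r)-1: p.append((u+r[i]*np.cos(t),v+r[i]*np.sin(t)))
    return cv2.fitEllipse(np.array(p,np.float32))
def pred(c,L,r,z,tilt=0,yaw=-.2306):
    ax=np.array([np.cos(yaw),np.sin(yaw),0]); ay=np.array([-ax[1],ax[0],0])
    ax2=ax*np.cos(tilt)-np.array([0,0,np.sin(tilt)]); 
    return cv2.fitEllipse(np.array([proj(c,[L[0],L[1],z]+r*np.cos(t)*ax2+r*np.sin(t)*ay) for t in np.linspace(0,6.2,60)],np.float32))
f=lambda e:[round(float(x),1) for x in (*e[0],*e[1],e[2])]
print('w8 obs',f(glass(q,282,117,46,57)))
for t in(-.05,0,.05): print('  pred tilt',t,[f(pred(q,L,.0275,L[2]+dz,t)) for dz in(0,.006)])
print('w5 obs',f(glass(w5,280,125,26,33)),'pred level',[f(pred(w5,(.6065,.184),.0275,z)) for z in(.041,.047)])
# side: bright glass blob
for n,c,box,ctr in(('rest',b0,(220,272,252,300),(.6065,.184,.041)),('now',b,(250,150,276,170),L)):
    x0,y0,x1,y1=box; g=cv2.cvtColor(c['color'],cv2.COLOR_RGB2GRAY)[y0:y1,x0:x1]
    m=(g>185).astype(np.uint8); k,l,s,ce=cv2.connectedComponentsWithStats(m); j=1+s[1:,4].argmax()
    mm=cv2.moments((l==j).astype(np.uint8),True); print(n,s[j],ce[j]+[x0,y0],'ang',np.degrees(.5*np.arctan2(2*mm['mu11'],mm['mu20']-mm['mu02'])))
    print('  pred',[(t,f(pred(c,ctr,.0275,ctr[2]+.004,t))) for t in(-.06,0,.06)])
print(blobs(q,(7,60,60),(21,255,255),20)[0][:4])
i=cv2.cvtColor(q['color'],cv2.COLOR_RGB2BGR)[0:300,160:440]; S=cv2.cvtColor(b['color'],cv2.COLOR_RGB2BGR)[135:215,225:300]
cv2.imwrite('pics/m8.png',np.hstack([cv2.resize(i,(500,536),interpolation=2),cv2.resize(S,(300,320),interpolation=2).copy() if 0 else np.vstack([cv2.resize(S,(300,320),interpolation=2),np.zeros((216,300,3),np.uint8)])]))
E
```

```text
13.05 lens [ 0.59011805 -0.18674478  0.13178337] [ 0.51418315 -0.1689169   0.11798127] [ 3.14157376e+00 -2.69307579e-05 -2.30605382e-01] [-0.89807791 -0.01977081 -1.72088331] 0.017793038242289904
w8 obs [282.0, 116.8, 107.4, 112.1, 179.6]
  pred tilt -0.05 [[281.5, 113.4, 107.5, 112.9, 179.8], [281.5, 112.3, 111.6, 117.3, 179.8]]
  pred tilt 0 [[281.5, 113.9, 107.4, 112.5, 179.9], [281.5, 112.8, 111.6, 116.9, 179.9]]
  pred tilt 0.05 [[281.5, 114.4, 107.4, 111.9, 179.9], [281.5, 113.3, 111.5, 116.3, 179.9]]
w5 obs [281.1, 124.6, 61.3, 64.6, 160.3] pred level [[280.8, 124.8, 65.1, 67.7, 179.4], [280.8, 124.5, 66.6, 69.3, 179.4]]
rest [14  2 11  4 25] [239.2  275.32] ang 14.080678733925696
  pred [(-0.06, [235.0, 280.0, 18.8, 24.7, 83.7]), (0, [235.0, 280.0, 18.3, 24.8, 79.3]), (0.06, [235.0, 280.0, 17.7, 24.8, 75.2])]
now [  4   8  22   8 116] [263.90517241 161.5862069 ] ang -2.3105702072727787
  pred [(-0.06, [263.1, 161.2, 10.1, 19.2, 91.1]), (0, [263.1, 161.2, 9.7, 19.2, 87.4]), (0.06, [263.1, 161.2, 9.3, 19.2, 83.7])]
[(np.int32(1278), [68.0, 93.8], [37, 75, 56, 38]), (np.int32(363), [239.8, 321.1], [235, 288, 12, 65]), (np.int32(384), [323.7, 320.3], [317, 288, 12, 65]), (np.int32(1210), [352.7, 375.5], [254, 367, 178, 16])]
```

View pics/m8.png

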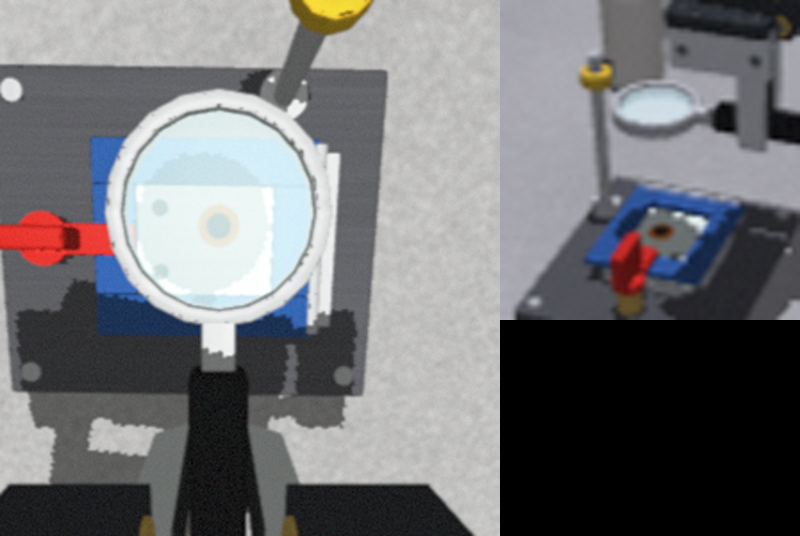

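The final view shows the bore seen through the lens and the collar, frame and part in place. The button lies across the frame, and the rim is level in both views, with wrist ellipse 107x112 against 107x112 predicted for level. I'm handing it in.

```bash
python3 -c "
from station import job
print(job.hand_in())"
```

```text
the job is handed in; nothing more can be done
None
```

The turnbutton is turned to its stop across the frame, and the loupe is held level over the bore with its rim at about the collar's height. I handed the job in at about 13 s, still holding it; no verdict was reported.

- **Turnbutton:** I gripped the fin, turned it until the wrist torque rose at the stop, and let go. Afterwards its axis measured 77.7°, against about 76.2° expected from the base edges, and the tongue could be seen across the frame bar.
- **Loupe centring:** It is pinched at the handle with 40 N. From the arm's own reading, the lens is at (0.590, -0.187) and the bore at (0.5896, -0.187). The wrist picture puts the lens about 1.5 mm nearer the arm, so the centring is good to roughly 1–1.5 mm.
- **Level:** The lens ellipse fits level in both the wrist and side views, to within about half a degree in the side view.
- **Height:** The lens is at 0.132 m. Separate estimates of the collar's height disagreed, from 0.127 to 0.134 m (one early one gave 0.142). I settled on about 0.132 m by comparing it with the lens rim and the post top in the side view. It is probably right to about 2 mm, but this is the least certain part.
- **Surroundings:** In the last pictures the collar, frame and part were in place, with roughly 20 mm between the rim and the collar. Wrist force stayed under about 9 N.

My first two move calls were refused because some rows left out fields. The arm did not move on those calls.

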